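# Shut and latch the brush case

## Task

The brushes are packed, so close up the wooden brush case: slide its lid shut, swing the steel wire loop of the draw latch over and down behind the hooked keeper on the lid, then press the latch lever right over until it lies flat and holds the lid tight. Leave the dish, the paint jar and the flat brush beside the case where they are.

Things in the scene. Friction and masses are not known exactly. Their poses are not given: they have to be found in the camera images.
- case: Wooden brush case that stands firmly on the desk (it does not move), 160 mm wide (its x), 410 mm long (its y), side walls 64 mm high. Its origin is on the desk under the latch pivot; z up. The case reaches from y = -130 to y = +280 mm. From y = -130 to +30 its top is a fixed wooden deck (upper face z = 60 mm) that carries the steel latch on the middle line x = 0; beyond y = +30 is the sliding lid. The lever's pivot axis is parallel to x at y = 0, z = 76 mm.
- lid (a joint): How far the lid stands open (m): 0 = home against the deck, grows towards the case's +y, up to 0.11. Wooden panel 140 x 249 mm, upper face level with the deck (z = 60 mm); slides stiffly (about 3 N) and stays where left. The loop reaches behind the keeper while the lid is open by less than about 10 to 15 mm.
- lid_grip (a point): Middle of the top of the wooden grip bar on the lid: bar 110 mm long (along case x), 16 mm thick (along case y), 28 mm high above the lid. Moves with the lid; 175 mm from the case origin along y when the lid is home.
- keeper (a point): Foot of the keeper's back face (towards case +y), at lid surface height, middle line. Keeper: steel block on the lid, 34 mm wide (x), 10 mm thick (towards -y from here), 18 mm high; its top 4 mm overhang 4 mm towards +y as a lip. Foot plate 5 mm thick, 40 mm wide, to 34 mm behind the face: the lowered crossbar lies on it (centre 9 mm above the lid), then is drawn in under the lip.
- lever (a joint): Latch lever angle (rad): 0 = flat on the deck with its free end towards case -y, pi/2 = upright, 1.9 = stop, leaning towards the lid. Stiff hinge (0.09 N m), stays where left. Flat steel plate 34 mm wide, 5 mm thick, reaching 90 mm from the pivot. The face that is uppermost when flat looks towards case +y when upright: push that face towards -y and down. Drawing the lid tight takes only 1 to 3 N near its end.
- lever_tip (a point): Point on that (upper) face of the lever, 88 mm from the pivot, close to its free end, on its middle line.
- loop (a joint): Angle of the wire loop relative to the lever (rad), 0 as when fully latched. The loop is hinged on the lever 28 mm from the pivot (towards the free end). The loop's elevation above the case's +y direction is (joint loop - joint lever - 0.08). It starts standing about upright. The hinge is stiff: the loop stays where left when steeper than about 45 degrees, below that it sinks under its own weight.
- loop_bar (a point): Middle of the loop's crossbar, 86 mm from the loop's hinge. The loop is a U of 8 mm round steel wire, 64 mm wide outside (crossbar parallel to case x), which swings past both sides of the lever and beyond its end.
- dish: White porcelain paint dish, 100 mm across, 22 mm high, origin under its centre. Bystander.
- jar: Upright paint jar with white cap, 60 mm across, 75 mm high, origin under its centre. Bystander.
- flat_brush: Wide flat wooden brush, about 190 mm long, 56 mm wide, 12 mm thick, lying on the desk, origin near its middle. Bystander.

How it is judged:
By the outcome, as a careful person would: the job done as asked, in the order asked, and still so for the second after the job is handed in, with the robot touching nothing.
It also fails if it takes over 58 s, if anything falls off the work surface, if the arm or the gripper's body presses on something with over 40 N, if the wrist force passes 120 N, or if a joint passes its speed limit or range.

## Robot

A 7-joint arm with a two-finger parallel gripper is mounted at the origin on the work surface. World frame = base frame: x ahead of the robot, y to its left, z up, the work surface at z = 0. Lengths are in m, angles in rad, forces in N, time in s.
With the tool pointing down it reaches from about 0.425 to 0.925 m from the base axis. Payload 6.8 kg.
Tool frame: the origin (TCP) lies midway between the tips of the shut fingers; the grasp point (between the pads) lies 19 mm behind it; z points along the fingers, y is the line along which they close (so a half turn about z gives the same grasp; the last joint's range is limited). The gripper opens to 85 mm and grips with 20 to 120 N. Pads are 22 mm wide; open, the fingers measure 114 mm over their backs; the gripper's body (76 mm by 85 mm) begins 54 mm behind the grasp point. The pads swing forward as they close: fully open they stand 13 mm farther back than shut.
Start: joints at [-1.352, 0.477, 0.022, 1.555, -0.011, 1.109, -0.083], TCP at [0.217, 0.639, 0.231] pointing down, gripper open.
Joint ranges: [-2.96, 2.96], [-0.34, 2.1], [-1.41, 1.46], [0.24, 2.44], [-1.37, 4.51], [0.17, 1.92], [-2.96, 2.96]. Speed limits (rad/s): [2.39, 2.39, 3.14, 3.14, 3.14, 3.14, 3.14].

## Interface

Orientations are given as a unit quaternion [w, x, y, z].
In Python, from station import bot, eyes, ticket gives the robot as it stands.
- The arm moves only by the shell command python3 -m crank 'ROWS' [FORCE]. ROWS is text: rows parted by semicolons, each of 7 numbers parted by spaces: the shift along the tool's x, y, z in units of 0.5 m (1.0 is 0.5 m), then the turn, a rotation vector about the tool's x, y, z in units of 180 degrees (1.0 is 180 degrees), then the closure, from 0 (fully open) to 1 (shut). A call has 1 to 20 rows; each row is the pose to reach, as a shift and turn from the pose commanded when the call began, along the tool's axes at that moment, turning the shorter way round; what a row does not reach only later rows make up. A row lasts 1/10 s, in which the tool goes at most 50 mm and 8.59 degrees, less where a joint would pass 70% of its speed; a pose out of reach is approached as far as the arm can. A call with a number of a shift or a turn outside -1 to 1 is refused whole. A call with a gripper value outside its range is refused whole. The fingers move at their own pace and stop on an object; FORCE is the grip in N (left out, the last holds). Time passes only in rows, so rows that repeat a pose let the fingers close. It gives the time, the measured TCP pose, the force, the opening and the grip force at its end, in the units of the state.
- bot.get_obs(): the state, without advancing time (a new reading comes with each control period).
- eyes.read_camera(name): name is "side" or "top" or "wrist"; returns a dict with "image" (400x640x3 uint8, red, green, blue), "K" (3x3 intrinsics, pixels), "dist" ([k1, k2, p1, p2, k3] as OpenCV has them; the pictures are not rectified), "R" (3x3) and "t" (3): a world point X has camera coordinates R X + t. Camera axes: x right, y down, z forward; pixel columns grow to the right and rows downward; lengths in m; the calibration is good to about 2 mm. A picture is of the moment at which its call begins. There is no depth.
- ticket.hand_in(): hands the job in; it is judged then, once.
The state is a dict: "t": time; "q": joint angles; "joint_vel": joint speeds; "joint_torque": joint torques, N m; "eef_pos": TCP position; "tool_rot": TCP orientation; "contact_force": force on the tool from outside, world axes, zero at the start; "torque": the same for the moment, N m; "gripper_width": opening from 0.0 (shut) to 1.0 (fully open); "grasp_force": force on a finger pad.
Only numpy, scipy, OpenCV 4.12 (cv2) and the standard library are available. Lean on these libraries where they do the work, as an engineer would, in place of code of your own. Each camera call takes 0.05 s, during which the arm holds its last target. There are 200 camera calls.

## Working session

There is one attempt and no reset: what is moved stays moved. The work goes in short steps, Python scripts to look and compute and a shell command to move; the robot and the scene stay as the last step left them, time stands still between calls to the robot, and variables do not carry over. Pictures are saved under pics/ and viewed, at most 10 in all, crops included, and the job is handed in when it is done.

```bash
mkdir -p pics
python3 - <<'E'
from station import bot,eyes
import cv2,pickle
d={}
for n in("top","side"):
    c=eyes.read_camera(n);d[n]=c;cv2.imwrite(f"pics/{n}0.png",c["image"][:,:,::-1])
    print(n,c["K"],c["dist"],c["R"],c["t"])
pickle.dump(d,open("cams.pkl","wb"))
o=bot.get_obs();print(o["t"],o["eef_pos"],o["tool_rot"])
E
```

```text
top [[413.69234659   0.         317.65615125]
 [  0.         413.69234659 195.98687561]
 [  0.           0.           1.        ]] [-0.00856445  0.          0.          0.          0.        ] [[ 1.41995228e-03 -9.99998641e-01 -8.38109561e-04]
 [-9.88985753e-01 -1.28026974e-03 -1.48005206e-01]
 [ 1.48003931e-01  1.03903875e-03 -9.88986227e-01]] [0.00507125 0.57607923 0.7567557 ]
side [[361.40215754   0.         324.27743803]
 [  0.         361.40215754 199.95276328]
 [  0.           0.           1.        ]] [-0.07822455  0.          0.          0.          0.        ] [[ 0.97706326 -0.21287772 -0.00551944]
 [-0.13165175 -0.58347518 -0.80138913]
 [ 0.16737744  0.78373451 -0.59811788]] [-0.56557891  0.13211341  0.58977499]
0.1 [0.21656543 0.63876388 0.23041   ] [-6.35262737e-05  1.62684249e-01  9.86677842e-01 -8.17037775e-04]
```

View pics/top0.png

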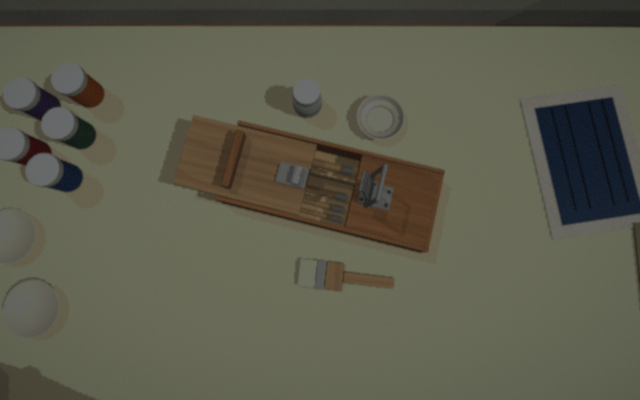

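View pics/side0.png

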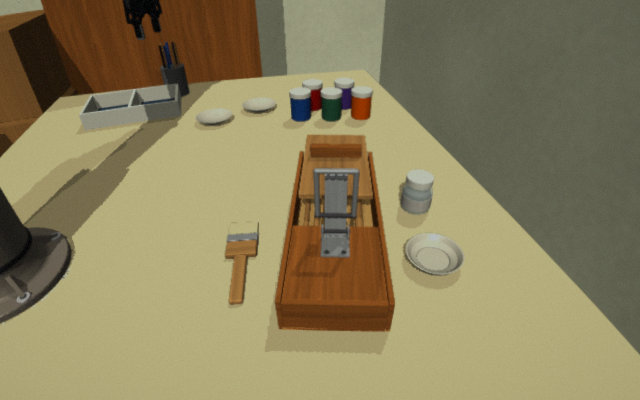

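Top view: the case lies roughly along world y, with the lid open towards image left, the lever and loop near (377,188), and the jar and dish above it. I'll enlarge both views.

Run:
```python
import cv2
a=cv2.imread("pics/top0.png")[110:255,170:450];cv2.imwrite("pics/c1.png",cv2.convertScaleAbs(cv2.resize(a,None,fx=2.8,fy=2.8,interpolation=cv2.INTER_CUBIC),alpha=1.8))
a=cv2.imread("pics/side0.png")[130:325,270:400];cv2.imwrite("pics/c2.png",cv2.resize(a,None,fx=3,fy=3,interpolation=cv2.INTER_CUBIC))
```

```text
(no output)
```

View pics/c1.png

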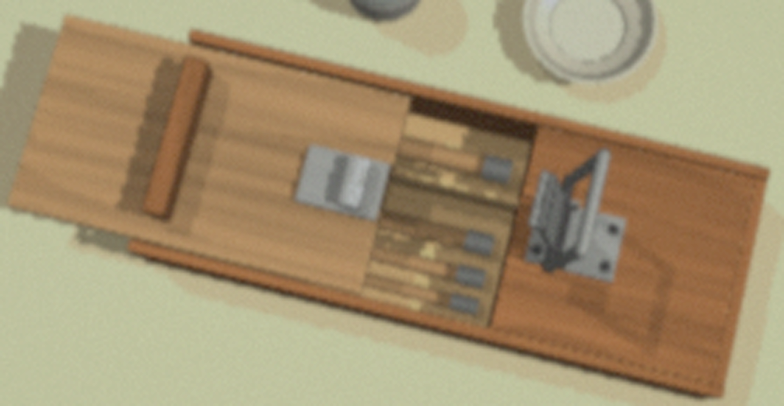

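View pics/c2.png

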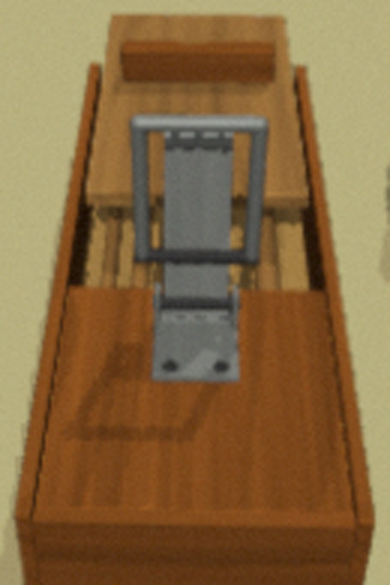

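Crop c1: wall-top corners at (768,170), (722,393), (192,33) and (130,243), lid front edge (410,96)–(360,290), crossbar about (603,155)–(586,252). Crop c2: crossbar centre about (200,122), lever tip (198,135), deck edge (68,288)–(328,290).

```bash
cat > h.py <<'E'
import numpy as np,cv2,pickle
from scipy.optimize import least_squares
from scipy.spatial.transform import Rotation as Rot
def proj(c,X):
    return cv2.projectPoints(np.array(X,float).reshape(-1,3),cv2.Rodrigues(c["R"])[0],c["t"],c["K"],np.array(c["dist"]))[0][:,0]
def case2w(p,X):
    X=np.array(X,float)/1000;c,s=np.cos(p[2]),np.sin(p[2])
    return np.stack([p[0]+c*X[...,0]-s*X[...,1],p[1]+s*X[...,0]+c*X[...,1],X[...,2]],-1)
def barpt(lever,loop,x=0,r=86):   # case mm; lever dir: angle 0 -> -y
    h=np.array([0,-28*np.cos(lever),76+28*np.sin(lever)]);e=loop-lever-.08
    return h+np.array([x,r*np.cos(e),r*np.sin(e)])
def tippt(lever): return np.array([0,-88*np.cos(lever),76+88*np.sin(lever)])
E
cat > fit.py <<'E'
from h import *
d=pickle.load(open("cams.pkl","rb"))
T=lambda u:(np.array(u)/2.8)+[170,110]-.32
S=lambda u:(np.array(u)/3)+[270,130]-.33
def pts(q):
    l=q[3]*1000
    B=lambda x:barpt(q[4],q[5],x)
    t=[((80,-130,64),(768,170)),((-80,-130,64),(722,393)),((80,280,64),(192,33)),((-80,280,64),(130,243)),((70,30,60),(535,128)),((-70,30,60),(490,325)),
       ((70,31+l,60),(410,96)),((-70,31+l,60),(360,290)),((70,280+l,60),(65,17)),((-70,280+l,60),(10,206)),(B(28),(603,155)),(B(-28),(586,252))]
    s=[((-80,-130,64),(18,521)),((80,-130,64),(372,521)),((-80,280,64),(90,65)),((80,280,64),(306,65)),((-70,30,60),(68,288)),((70,30,60),(328,290)),
       ((-70,31+l,60),(88,193)),((70,31+l,60),(308,195)),(B(0),(200,122)),(B(-28),(138,122)),(B(28),(262,122)),(tippt(q[4]),(198,135))]
    return t,s
def f(q):
    t,s=pts(q)
    return np.concatenate([(proj(d["top"],case2w(q,[a for a,_ in t]))-T([b for _,b in t])).ravel(),(proj(d["side"],case2w(q,[a for a,_ in s]))-S([b for _,b in s])).ravel()])
r=least_squares(f,[.58,-.1,-.2,.08,1.7,3.2],loss="soft_l1")
q=r.x;print(q.round(4));print(f(q).reshape(-1,2).round(1).tolist())
np.save("q.npy",q)
print("loop elev",q[5]-q[4]-.08,"bar",barpt(q[4],q[5]),"tip",tippt(q[4]))
for n,X in dict(orig=[0,0,0],grip=[0,175+q[3]*1000,88],bar=barpt(q[4],q[5]),tip=tippt(q[4])).items(): print(n,case2w(q,X).round(4))
E
python3 fit.py
```

```text
[ 0.5775 -0.091  -0.2412  0.0884  1.8576  3.6369]
[[1.2, -0.9], [0.6, 1.9], [-1.0, -1.8], [-1.7, 2.7], [1.0, -0.1], [0.2, 0.3], [0.4, 0.5], [0.3, 1.4], [-0.3, -1.0], [-1.5, 0.1], [-0.6, 0.3], [-2.3, -0.6], [-1.1, -1.6], [2.2, 0.5], [-0.0, -1.0], [0.0, -0.4], [1.2, -0.4], [-1.7, -0.0], [-0.9, 0.0], [0.7, 0.2], [0.2, 0.9], [0.6, 0.7], [-0.3, 1.1], [0.6, 2.3]]
loop elev 1.6992752908754472 bar [  0.          -3.09761951 188.14736542] tip [  0.          24.8951956  160.40514934]
orig [ 0.5775 -0.091   0.    ]
grip [0.6404 0.1647 0.088 ]
bar [ 0.5768 -0.0941  0.1881]
tip [ 0.5834 -0.0669  0.1604]
```

```bash
cat > calc.py <<'E'
import sys
from h import *
from station import bot
# args: case x,y,z mm of TCP targets; tool x along case +y, tool z down
q=np.load("q.npy");o=bot.get_obs();w,*v=o["tool_rot"];R=Rot.from_quat([*v,w])
cy,cx=np.array([-np.sin(q[2]),np.cos(q[2]),0]),np.array([np.cos(q[2]),np.sin(q[2]),0])
G=Rot.from_matrix(np.stack([cy,cx,[0,0,-1]],1))
p=np.array(o["eef_pos"]);d=p-[q[0],q[1],0]
print("t",round(o["t"],2),"case TCP mm",(1000*np.array([d@cx,d@cy,p[2]])).round(1),"F",np.round(o["contact_force"],1),"q",np.round(o["q"],2))
rv=(R.inv()*G).as_rotvec()/np.pi
for a in sys.argv[1:]:
    X=case2w(q,[float(k) for k in a.split(",")])
    print(a,(R.inv().apply(X-p)/.5).round(4),rv.round(4))
E
python3 calc.py 0,300,200 0,300,72
```

```text
t 0.1 case TCP mm [-524.8  622.5  230.4] F [-0.3  0.   0.5] q [-1.35  0.48  0.02  1.56 -0.01  1.11 -0.08]
0,300,200 [-1.1009 -0.5527  0.0619] [-4.000e-04  4.000e-04  4.728e-01]
0,300,72 [-1.1009 -0.5523  0.3179] [-4.000e-04  4.000e-04  4.728e-01]
```

```bash
python3 -m crank '-0.7 -0.35 0.05 0 0 0.473 1;-0.7 -0.35 0.05 0 0 0.473 1;-0.7 -0.35 0.05 0 0 0.473 1;-0.7 -0.35 0.05 0 0 0.473 1;-0.7 -0.35 0.05 0 0 0.473 1;-0.7 -0.35 0.05 0 0 0.473 1;-0.7 -0.35 0.05 0 0 0.473 1;-0.7 -0.35 0.05 0 0 0.473 1;-0.7 -0.35 0.05 0 0 0.473 1;-0.7 -0.35 0.05 0 0 0.473 1;-0.7 -0.35 0.05 0 0 0.473 1;-0.7 -0.35 0.05 0 0 0.473 1;-0.7 -0.35 0.05 0 0 0.473 1' 40; python3 calc.py 0,300,150 0,300,72
```

```text
t: 1.4
eef_pos: [0.4916, 0.3615, 0.2062]
tool_rot: [-0.0, 0.786, 0.618, -0.0]
contact_force: [-0.5, 0.0, -0.0]
gripper_width: 0.004
grasp_force: 0.0
t 1.4 case TCP mm [-191.5  418.9  206.2] F [-0.5  0.  -0. ] q [-1.06  0.42  0.43  1.77 -0.2   1.   -0.79]
0,300,150 [-0.2389  0.3824  0.1123] [-0.0001  0.      0.0009]
0,300,72 [-0.2389  0.3825  0.2683] [-0.0001  0.      0.0009]
```

```bash
python3 -m crank '-0.238 0.382 0.112 0 0 0.001 1;-0.238 0.382 0.112 0 0 0.001 1;-0.238 0.382 0.112 0 0 0.001 1;-0.238 0.382 0.112 0 0 0.001 1;-0.238 0.382 0.112 0 0 0.001 1;-0.238 0.382 0.112 0 0 0.001 1;-0.238 0.382 0.2 0 0 0.001 1;-0.238 0.382 0.268 0 0 0.001 1;-0.238 0.382 0.268 0 0 0.001 1;-0.238 0.382 0.268 0 0 0.001 1' 
python3 calc.py 0,280,72 0,194,72
python3 - <<'E'
from station import eyes
import cv2
cv2.imwrite("pics/s1.png",eyes.read_camera("side")["image"][60:320,180:500,::-1].repeat(2,0).repeat(2,1))
E
```

```text
t: 2.4
eef_pos: [0.6486, 0.2007, 0.0727]
tool_rot: [-0.0, 0.788, 0.616, -0.0]
contact_force: [0.4, -0.5, 0.1]
gripper_width: 0.002
grasp_force: 0.0
t 2.4 case TCP mm [ -0.7 300.3  72.7] F [ 0.4 -0.5  0.1] q [-0.66  0.68  0.39  1.68 -0.33  0.84 -0.37]
0,280,72 [-0.0406  0.0014  0.0014] [-0.0002  0.     -0.0007]
0,194,72 [-0.2126  0.0018  0.0014] [-0.0002  0.     -0.0007]
```

View pics/s1.png

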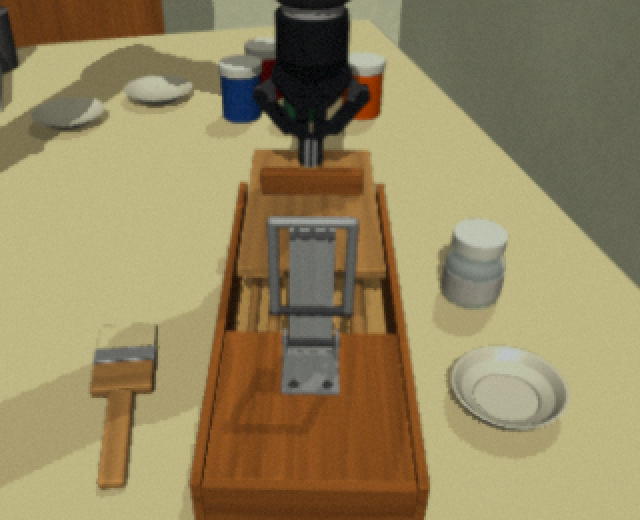

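The fingers stand behind the grip bar on the middle line, with the tip at about (310,160), and nothing has been disturbed. Now the push.

```bash
python3 -m crank '-0.02 0.001 0 0 0 0 1;-0.04 0.001 0 0 0 0 1;-0.06 0.001 0 0 0 0 1;-0.08 0.001 0 0 0 0 1;-0.1 0.001 0 0 0 0 1;-0.12 0.001 0 0 0 0 1;-0.14 0.001 0 0 0 0 1;-0.16 0.001 0 0 0 0 1;-0.18 0.001 0 0 0 0 1;-0.19 0.001 0 0 0 0 1;-0.2 0.001 0 0 0 0 1' 
python3 calc.py; python3 -m crank '-0.004 0 0 0 0 0 1;-0.008 0 0 0 0 0 1;-0.012 0 0 0 0 0 1;-0.012 0 0 0 0 0 1'; python3 calc.py
```

```text
t: 3.55
eef_pos: [0.625, 0.1022, 0.0722]
tool_rot: [0.0, 0.788, 0.615, -0.0]
contact_force: [2.6, 2.5, 1.0]
gripper_width: 0.003
grasp_force: 1.6
t 3.55 case TCP mm [  0.  199.   72.2] F [2.6 2.5 1. ] q [-0.54  0.62  0.39  1.8  -0.32  0.78 -0.23]
t: 3.95
eef_pos: [0.6241, 0.0986, 0.0722]
tool_rot: [-0.0, 0.788, 0.616, 0.001]
contact_force: [4.3, 5.6, -0.0]
gripper_width: -0.003
grasp_force: 2.8
t 3.95 case TCP mm [-1.000e-01  1.953e+02  7.220e+01] F [ 4.3  5.6 -0. ] q [-0.54  0.62  0.39  1.81 -0.32  0.78 -0.22]
```

```bash
python3 -m crank '-0.004 0 0 0 0 0 1;-0.008 0 0 0 0 0 1;-0.008 0 0 0 0 0 1'; python3 calc.py
```

```text
t: 4.25
eef_pos: [0.624, 0.0985, 0.0723]
tool_rot: [-0.001, 0.787, 0.617, 0.003]
contact_force: [7.0, 12.0, -2.5]
gripper_width: -0.002
grasp_force: 6.6
t 4.25 case TCP mm [-1.000e-01  1.952e+02  7.230e+01] F [ 7.  12.  -2.5] q [-0.53  0.62  0.39  1.81 -0.32  0.77 -0.22]
```

The reaction rose with no motion, so the lid is home. Next I move over and behind the loop.

```bash
python3 -m crank '0.04 0 0 0 0 0 1;0.04 0 -0.1 0 0 0 1;0.04 0 -0.2 0 0 0 1;0.04 0 -0.31 0 0 0 1;-0.05 0 -0.31 0 0 0 1;-0.15 0 -0.31 0 0 0 1;-0.25 0 -0.31 0 0 0 1;-0.35 0 -0.31 0 0 0 1;-0.46 0 -0.31 0 0 0 1;-0.46 0 -0.31 0 0 0 1;-0.46 0 -0.31 0 0 0 1' 
python3 calc.py 0,-40,225 0,-40,178
python3 - <<'E'
from station import eyes
import cv2,numpy as np
a=cv2.resize(eyes.read_camera("side")["image"][120:280,280:440,::-1],(400,400),interpolation=2)
b=cv2.resize(eyes.read_camera("top")["image"][100:260,260:420,::-1],(400,400),interpolation=2)
cv2.imwrite("pics/m2.png",np.hstack([a,cv2.convertScaleAbs(b,alpha=1.8)]))
E
```

```text
t: 5.35
eef_pos: [0.5653, -0.1321, 0.2268]
tool_rot: [-0.001, 0.79, 0.614, -0.001]
contact_force: [0.6, 0.8, -0.2]
gripper_width: -0.004
grasp_force: 0.0
t 5.35 case TCP mm [ -2.1 -42.7 226.8] F [ 0.6  0.8 -0.2] q [-0.3   0.36  0.55  1.82 -0.21  1.02  0.08]
0,-40,225 [0.0055 0.0041 0.0037] [-0.0008  0.0004 -0.0027]
0,-40,178 [0.0056 0.0043 0.0977] [-0.0008  0.0004 -0.0027]
```

View pics/m2.png

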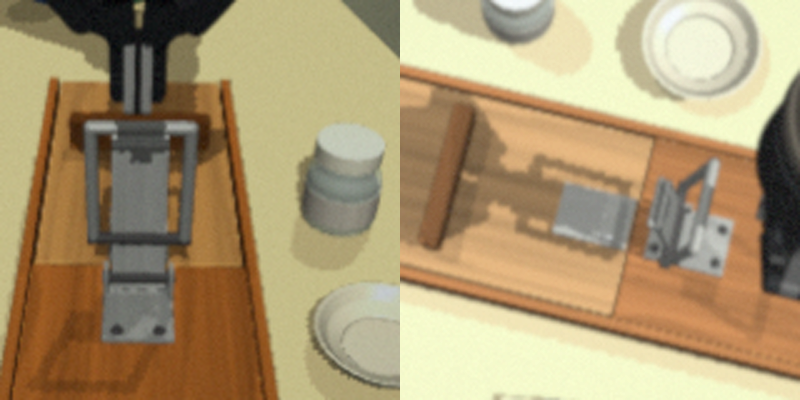

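The lid is flush with the deck, the loop stands upright and the fingers are behind it. Next I descend and push the crossbar over along its arc.

```bash
python3 -m crank '0.005 0.004 0.05 0 0 -0.003 1;0.005 0.004 0.098 0 0 -0.003 1;0.025 0.004 0.098 0 0 -0.003 1;0.045 0.004 0.098 0 0 -0.003 1;0.065 0.004 0.098 0 0 -0.003 1;0.085 0.004 0.1 0 0 -0.003 1;0.1 0.004 0.102 0 0 -0.003 1;0.115 0.004 0.104 0 0 -0.003 1;0.13 0.004 0.107 0 0 -0.003 1;0.145 0.004 0.11 0 0 -0.003 1;0.155 0.004 0.111 0 0 -0.003 1;0.165 0.004 0.114 0 0 -0.003 1;0.175 0.004 0.122 0 0 -0.003 1;0.185 0.004 0.133 0 0 -0.003 1;0.195 0.004 0.143 0 0 -0.003 1;0.205 0.004 0.153 0 0 -0.003 1;0.205 0.004 0.153 0 0 -0.003 1' 
python3 calc.py 0,70,130
python3 - <<'E'
from station import eyes
import cv2,numpy as np
a=cv2.resize(eyes.read_camera("side")["image"][120:280,280:440,::-1],(400,400),interpolation=2)
b=cv2.resize(eyes.read_camera("top")["image"][100:260,260:420,::-1],(400,400),interpolation=2)
cv2.imwrite("pics/m3.png",np.hstack([a,cv2.convertScaleAbs(b,alpha=1.8)]))
E
```

```text
t: 7.15
eef_pos: [0.5933, -0.03, 0.1497]
tool_rot: [-0.001, 0.785, 0.62, -0.001]
contact_force: [-0.1, -0.2, 0.1]
gripper_width: -0.001
grasp_force: 0.0
t 7.15 case TCP mm [  0.8  63.1 149.7] F [-0.1 -0.2  0.1] q [-0.42  0.47  0.48  1.86 -0.27  0.88 -0.04]
0,70,130 [ 0.0139 -0.0014  0.0395] [-0.0005  0.0001  0.0022]
```

View pics/m3.png

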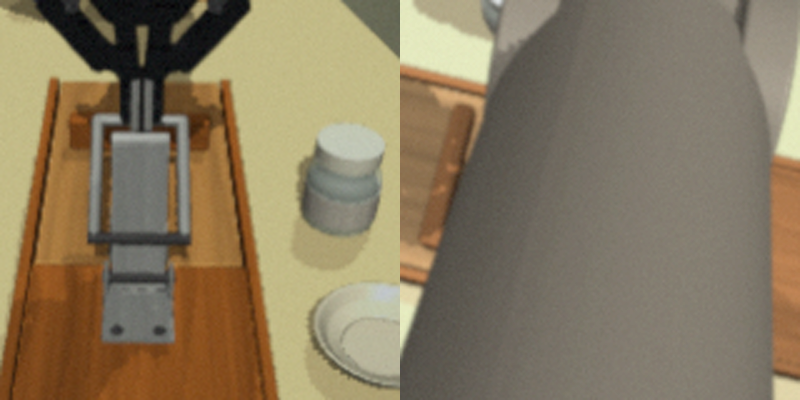

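The loop has tilted forward and its crossbar is at the fingers, about (140,120) in the left crop. I keep pushing until it sinks.

```bash
python3 -m crank '0.008 -0.001 0.02 0 0 0.002 1;0.016 -0.001 0.04 0 0 0.002 1;0.022 -0.001 0.05 0 0 0.002 1;0.022 -0.001 0.05 0 0 0.002 1;0.022 -0.001 -0.14 0 0 0.002 1;0.022 -0.001 -0.14 0 0 0.002 1;0.022 -0.001 -0.14 0 0 0.002 1;0.022 -0.001 -0.14 0 0 0.002 1;0.022 -0.001 -0.14 0 0 0.002 1' 
python3 calc.py 0,87,220 0,87,90
python3 - <<'E'
from station import eyes
import cv2,numpy as np
from h import *
c=eyes.read_camera("side")
a=cv2.resize(c["image"][150:250,280:400,::-1],(720,600),interpolation=2)
cv2.imwrite("pics/m4.png",a)
q=np.load("q.npy")
for lev in (1.85,1.9):
  for e in (.8,.4,0,-.2,-.4): print(lev,e,barpt(lev,e+lev+.08).round(0),((proj(c,case2w(q,barpt(lev,e+lev+.08)))-[280,150])*6).round(0))
  print("tip",((proj(c,case2w(q,tippt(lev)))-[280,150])*6).round(0))
E
```

```text
t: 8.15
eef_pos: [0.595, -0.0202, 0.22]
tool_rot: [-0.001, 0.787, 0.617, -0.001]
contact_force: [-0.2, 0.3, 0.0]
gripper_width: 0.003
grasp_force: 0.0
t 8.15 case TCP mm [1.0e-01 7.3e+01 2.2e+02] F [-0.2  0.3  0. ] q [-0.47  0.39  0.52  1.79 -0.22  1.02 -0.1 ]
0,87,220 [ 0.028  -0.0002 -0.0001] [-0.0005  0.0001 -0.0002]
0,87,90 [2.810e-02 2.000e-04 2.599e-01] [-0.0005  0.0001 -0.0002]
1.85 0.8 [  0.  68. 165.] [[338.  60.]]
1.85 0.4 [  0.  87. 136.] [[336. 113.]]
1.85 0 [  0.  94. 103.] [[335. 199.]]
1.85 -0.2 [ 0. 92. 86.] [[334. 250.]]
1.85 -0.4 [ 0. 87. 69.] [[333. 305.]]
tip [[337. 163.]]
1.9 0.8 [  0.  69. 164.] [[338.  59.]]
1.9 0.4 [  0.  88. 136.] [[336. 111.]]
1.9 0 [  0.  95. 102.] [[335. 197.]]
1.9 -0.2 [ 0. 93. 85.] [[334. 249.]]
1.9 -0.4 [ 0. 88. 69.] [[333. 303.]]
tip [[337. 158.]]
```

View pics/m4.png

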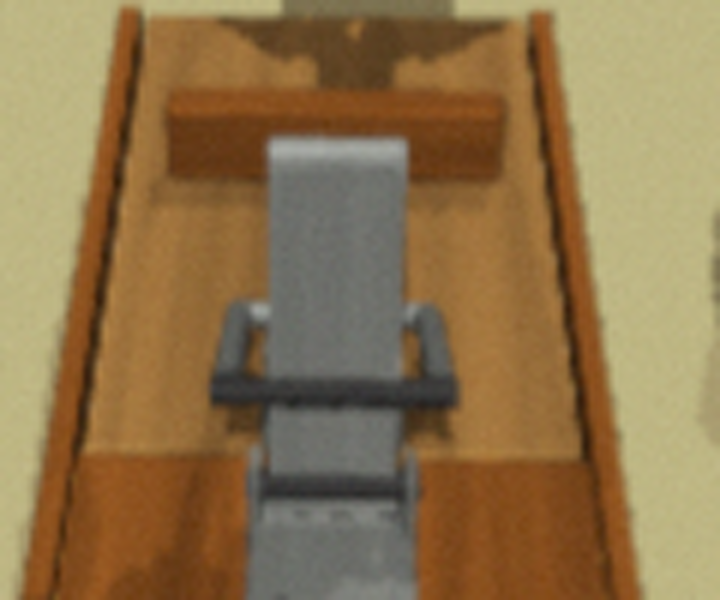

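The loop lies down behind the keeper: crossbar ends at (250,315) and (425,315), which matches elevation -0.4 rad, on the foot plate. Now the lever.

```bash
python3 -m crank '-0.026 0 0.08 0 0 0 1;-0.026 0 0.146 0 0 0 1;-0.056 0 0.146 0 0 0 1;-0.086 0 0.146 0 0 0 1;-0.102 0 0.146 0 0 0 1;-0.12 0 0.144 0 0 0 1;-0.132 0 0.144 0 0 0 1;-0.144 0 0.145 0 0 0 1;-0.158 0 0.148 0 0 0 1;-0.172 0 0.152 0 0 0 1;-0.186 0 0.157 0 0 0 1;-0.198 0 0.164 0 0 0 1;-0.21 0 0.172 0 0 0 1;-0.22 0 0.182 0 0 0 1;-0.23 0 0.192 0 0 0 1;-0.24 0 0.203 0 0 0 1;-0.248 0 0.215 0 0 0 1;-0.254 0 0.228 0 0 0 1;-0.254 0 0.228 0 0 0 1'
python3 calc.py 0,-54,106 0,-59,93 0,-61,78
python3 - <<'E'
from station import eyes
import cv2,numpy as np
c=eyes.read_camera("side")
cv2.imwrite("pics/m5.png",cv2.resize(c["image"][150:270,280:400,::-1],(600,600),interpolation=2))
E
```

```text
t: 10.1
eef_pos: [0.5649, -0.1441, 0.1059]
tool_rot: [-0.0, 0.787, 0.616, -0.0]
contact_force: [0.1, 0.0, 1.3]
gripper_width: 0.001
grasp_force: 0.4
t 10.1 case TCP mm [  0.4 -54.6 105.9] F [0.1 0.  1.3] q [-0.22  0.51  0.47  1.91 -0.32  0.79  0.19]
0,-54,106 [ 0.0011 -0.0009 -0.0001] [-0.0003  0.0002 -0.0004]
0,-59,93 [-0.0089 -0.0009  0.0259] [-0.0003  0.0002 -0.0004]
0,-61,78 [-0.0129 -0.0008  0.0559] [-0.0003  0.0002 -0.0004]
```

View pics/m5.png

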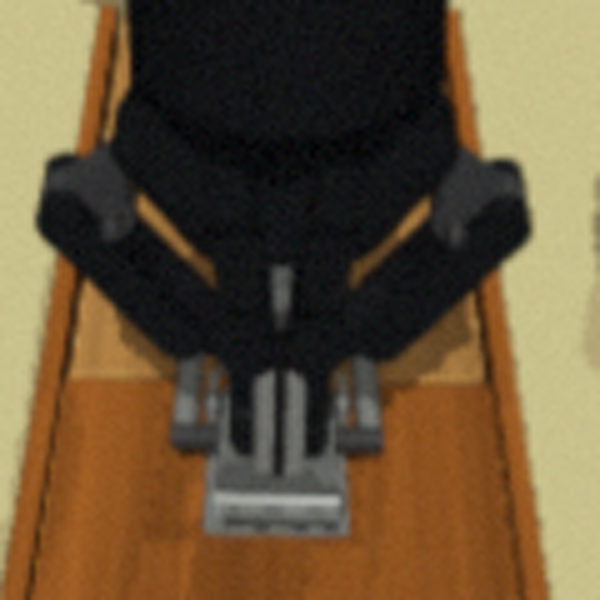

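The lever is almost down under the fingers and the loop is still lowered. I press it the rest of the way.

```bash
python3 -m crank '-0.006 -0.001 0.014 0 0 0 1;-0.01 -0.001 0.026 0 0 0 1;-0.013 -0.001 0.036 0 0 0 1;-0.015 -0.001 0.045 0 0 0 1;-0.015 -0.001 0.052 0 0 0 1;-0.015 -0.001 0.056 0 0 0 1;-0.015 -0.001 0.06 0 0 0 1'
python3 calc.py; python3 -m crank '0 0 0.004 0 0 0 1;0 0 0.008 0 0 0 1;0 0 0.008 0 0 0 1'; python3 calc.py
```

```text
t: 10.85
eef_pos: [0.5627, -0.1511, 0.0787]
tool_rot: [-0.001, 0.787, 0.616, 0.0]
contact_force: [-11.6, 4.7, 37.9]
gripper_width: -0.002
grasp_force: 19.1
t 10.85 case TCP mm [ -0.  -61.8  78.7] F [-11.6   4.7  37.9] q [-0.18  0.55  0.45  1.93 -0.35  0.74  0.23]
t: 11.15
eef_pos: [0.5629, -0.1512, 0.0782]
tool_rot: [-0.001, 0.788, 0.616, 0.001]
contact_force: [-18.8, 6.5, 57.4]
gripper_width: -0.002
grasp_force: 28.2
t 11.15 case TCP mm [  0.2 -61.9  78.2] F [-18.8   6.5  57.4] q [-0.18  0.55  0.45  1.93 -0.35  0.74  0.23]
```

```bash
python3 -m crank '0 0 -0.05 0 0 0 1;0 0 -0.15 0 0 0 1;0 0 -0.25 0 0 0 1;-0.1 -0.1 -0.3 0 0 0 1;-0.2 -0.2 -0.3 0 0 0 1;-0.2 -0.3 -0.3 0 0 0 1;-0.2 -0.4 -0.3 0 0 0 1;-0.2 -0.4 -0.3 0 0 0 1;-0.2 -0.4 -0.3 0 0 0 1;-0.2 -0.4 -0.3 0 0 0 1'
python3 - <<'E'
from station import eyes
import cv2,numpy as np
a=cv2.resize(eyes.read_camera("side")["image"][130:280,280:430,::-1],(400,400),interpolation=2)
b=cv2.resize(eyes.read_camera("top")["image"][80:300,230:450,::-1],(400,400),interpolation=2)
cv2.imwrite("pics/m6.png",np.hstack([a,cv2.convertScaleAbs(b,alpha=1.8)]))
E
```

```text
t: 12.15
eef_pos: [0.3449, -0.1998, 0.2231]
tool_rot: [0.0, 0.787, 0.616, 0.001]
contact_force: [0.5, 0.5, 0.6]
gripper_width: -0.001
grasp_force: 0.0
```

View pics/m6.png

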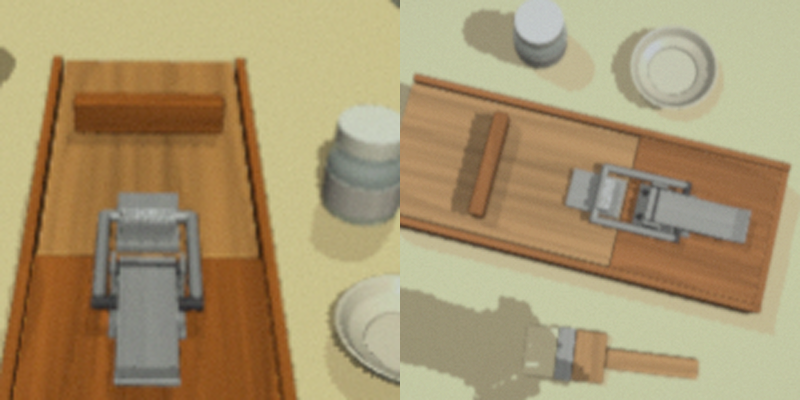

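The lever lies flat with its free end at (740,225), the crossbar is hooked behind the keeper at (600,200), the lid is flush, and the bystanders have not moved.

```bash
python3 -c "
from station import ticket
print(ticket.hand_in())"
```

```text
the job is handed in; nothing more can be done
None
```

The brush case is closed and handed in at about 12 s: the lid is home, the loop sits behind the keeper, the lever is flat, and the dish, jar and brush were not moved; the final press read about 57 N at the fingertips.

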